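Swing a shelf slat into the bench rack, past its post

TASK

Push the loose wooden slat along the bench into the empty bay of the steel bench rack: its left end (as the robot sees it) goes in at an angle behind the bay's front post, then the other end swings in, until the slat lies flush along the back rail like the slat in the next bay. Push it with the fingertips only, never lifting it or picking it up, and leave the cheeses and tools where they are.

Things in the scene. Friction and masses are not known exactly. Their poses are not given: they have to be found in the camera images.
- rack: Fixed steel bench rack, open towards the robot, may stand slightly turned. Origin: on the bench, at the front face of the back rail, mid-length of the empty bay. x points away from the robot, deeper in; y along the rail to the robot's left; z up. The empty bay is 340 mm long (y -170 to +170), its floor the bare bench. Back rail, end stop and divider are 30 mm high.
- post (a point): Foot of the empty bay's front post, on its axis (rack x -127.5, y +92.5 mm). The post is 35 mm square, 150 mm high plus a 20 mm cone; 110 mm are clear between it and the back rail, and the mouth from post to divider is 245 mm wide. From its top a 35 mm square bar runs to a back post behind the rail, 115 mm clear below. The mirror-image second post stands at rack y -444.5.
- divider (a point): Front end of the divider at the empty bay's right, on the bench, mid-thickness (rack x -80, y -176 mm). 12 mm thick, 30 mm high, it runs from the back rail to here. Right of it is the filled bay: a fixed slat at rack x -71 to -1, y -492 to -212 mm, 24 mm high, with a small cheese on it.
- end_stop (a point): Middle of the end stop's inner face at the bench, at the empty bay's left end (rack x -30, y +170 mm). The stop reaches 60 mm out from the back rail.
- slat: The loose wooden slat, 280 mm long (along its y), 70 mm wide (along its x), 24 mm thick, 0.21 to 0.42 kg, lying flat on the bench in front of the rack, roughly parallel to it, with its left end right of the post and its right end reaching past the divider. Origin: centre of its underside; +y points to its left end.
- slat_left (a point): Centre of the slat's left end face (origin + 140 mm along the slat's y), 12 mm up.
- slat_right (a point): Centre of the slat's right end face (origin - 140 mm along the slat's y), 12 mm up.
- red_wheel: Red waxed cheese, 110 mm across, 60 mm high, loose on the bench left of the slat. Origin: centre of its underside. Bystander.
- yellow_wheel: Yellow cheese, 124 mm across, 65 mm high, loose on the bench farther left. Origin: centre of its underside. Bystander.
- brush: Cheese brush, 190 x 45 mm (long along its x), 46 mm high, loose on the bench at the right. Origin: centre of its underside. Bystander.
- cheese_iron: Cheese iron with a black T handle (90 mm along its y, at the origin) and a steel probe 180 mm long along its +x, 22 mm high, loose on the bench at the left. Bystander.
- small_cheese: Small dark red cheese, 62 mm across, 40 mm high, loose on the fixed slat of the filled bay (24 mm above the bench), near the divider. Origin: centre of its underside. Bystander.

How it is judged:
By the outcome, as a careful person would: the job done as asked, in the order asked, and still so for the second after the job is handed in, with the robot touching nothing.
It also fails if it takes over 58 s, if anything falls off the work surface, if the arm or the gripper's body presses on something with over 40 N, if the wrist force passes 120 N, or if a joint passes its speed limit or range.

ROBOT

A 7-joint arm with a two-finger parallel gripper is mounted at the origin on the work surface. World frame = base frame: x ahead of the robot, y to its left, z up, the work surface at z = 0. Lengths are in m, angles in rad, forces in N, time in s.
With the tool pointing down it reaches from about 0.425 to 0.875 m from the base axis. Payload 8.4 kg.
Tool frame: the origin (TCP) lies midway between the tips of the shut fingers; the grasp point (between the pads) lies 19 mm behind it (bot.pinch_z is the distance from the TCP to the grasp point, in m); x points along the fingers, y is the direction in which the jaws open and shut, and the axes are right-handed (so a half turn about x gives the same grasp; the last joint's range is limited). The gripper opens to 85 mm and grips with 20 to 120 N. Pads are 22 mm wide; open, the fingers measure 114 mm over their backs; the gripper's body (76 mm by 85 mm) begins 54 mm behind the grasp point. The pads swing forward as they close: fully open they stand 13 mm farther back than shut.
Start: joints at [-1.434, 0.333, 0.04, 1.465, -0.013, 1.343, -0.059], TCP at [0.152, 0.632, 0.231] pointing down, gripper open.
Joint ranges: [-2.58, 2.58], [-0.38, 2.09], [-1.3, 1.39], [0.25, 2.4], [-1.5, 4.64], [0.08, 2.09], [-2.65, 2.65]. Speed limits (rad/s): [2.22, 2.22, 2.79, 2.79, 3.14, 3.14, 3.14].

INTERFACE

Orientations are given as a rotation vector (axis times angle).
In Python, from bench import bot gives the robot as it stands. The module is installed in compiled form; this text tells all that it offers.
- The arm moves only by the shell command python3 -m pendant 'ROWS'. ROWS is JSON, a list of rows, each an object of numbers: "jaw": the opening, from 0 (shut) to 1 (fully open); "dx", "dy", "dz": the shift along the tool's x, y, z in cm; "twist": the turn about the tool's x in degrees. In form: [{"jaw": .., "dx": .., "dy": .., "dz": .., "twist": ..}, ...]. A call has 1 to 10 rows; each row is the pose to reach, as a shift and turn from the pose measured when the call began, along the tool's axes at that moment; what a row does not reach only later rows make up. A row lasts 1/8 s, in which the tool goes at most 62.5 mm and 10.7 degrees, less where a joint would pass 70% of its speed; a pose out of reach is approached as far as the arm can. A call with a gripper value outside its range is refused whole. The fingers move at their own pace and stop on an object; the grip force is fixed at half the most. Time passes only in rows, so rows that repeat a pose let the fingers close. It gives the time, the measured TCP pose, the force and the opening at its end, in the units of the state.
- bot.state(): the state, without advancing time (a new reading comes with each control period).
- bot.grab_frame(name): name is "side" or "top" or "wrist"; returns a dict with "pixels" (420x560x3 uint8, red, green, blue), "vertical_fov" (degrees; the focal length in pixels is half the picture's height over the tangent of half this angle, whatever the lens; pixels are square), "cx", "cy" (the principal point, pixels), "origin" and "attitude" of the camera in the world; the wrist camera has in their place "tool_from_camera" (4x4, takes a point from camera to tool coordinates, whose origin is the TCP and whose axes are the tool frame's). Camera axes: x right, y down, z forward; pixel columns grow to the right and rows downward; lengths in m; the calibration is good to about 2 mm. A picture is of the moment at which its call begins: read the wrist's pose just before it. There is no depth.
- bot.close_job(): hands the job in, once; it reports no verdict.
The state is a dict: "time_s": time; "joint_positions": joint angles; "qvel": joint speeds; "joint_efforts": joint torques, N m; "tcp_pos": TCP position; "eef_rot": TCP orientation; "contact_force": force on the tool from outside, world axes, zero at the start; "wrist_torque": the same for the moment, N m; "opening": finger opening in m.
Only numpy, scipy, OpenCV 4.12 (cv2) and the standard library are available. Lean on these libraries where they do the work, as an engineer would, in place of code of your own. Each camera call takes 0.05 s, during which the arm holds its last target.

## Working session

There is one attempt and no reset: what is moved stays moved. The work goes in short steps, Python scripts to look and compute and a shell command to move; the robot and the scene stay as the last step left them, time stands still between calls to the robot, and variables do not carry over. Pictures are saved under pics/ and viewed, and the job is handed in when it is done.

```bash
mkdir -p pics; ls; python3 - <<'E'
from bench import bot
import cv2,numpy as np
s=bot.state()
for k,v in s.items(): print(k,np.round(v,4))
for n in ("side","top","wrist"):
    f=bot.grab_frame(n)
    cv2.imwrite(f"pics/{n}0.png",f["pixels"][:,:,::-1])
    print(n,{k:(np.round(v,4).tolist()) for k,v in f.items() if k!="pixels"})
E
```

```text
pics
time_s 0.0
joint_positions [-1.4342  0.3339  0.0398  1.4663 -0.0134  1.3433 -0.0585]
qvel [ 0.0005  0.     -0.0002  0.0012 -0.0002 -0.0001 -0.0006]
joint_efforts [-0.00000e+00 -6.58544e+01  1.36540e+00 -4.05558e+01  1.67000e-02
  1.26000e-02 -0.00000e+00]
tcp_pos [0.1517 0.6316 0.2304]
eef_rot [ 0.1838  1.563  -0.1864]
contact_force [-0.3562 -0.4514 -0.3902]
wrist_torque [-0.0017  0.0027 -0.0293]
opening 0.0855
side {'vertical_fov': 52.3772, 'cx': 281.4719, 'cy': 209.7114, 'origin': [0.384, 0.7163, 0.9133], 'attitude': [-0.289, 2.8441, -1.0895]}
top {'vertical_fov': 44.5874, 'cx': 277.4997, 'cy': 210.5907, 'origin': [0.2964, -0.0117, 1.4863], 'attitude': [-2.1539, 2.1186, -0.197]}
wrist {'vertical_fov': 61.1483, 'cx': 276.2201, 'cy': 209.2091, 'tool_from_camera': [[-0.0, -0.2962, 0.9551, -0.1432], [1.0, -0.0005, -0.0002, 0.0001], [0.0005, 0.9551, 0.2962, -0.077], [0.0, 0.0, 0.0, 1.0]]}
```

View pics/side0.png

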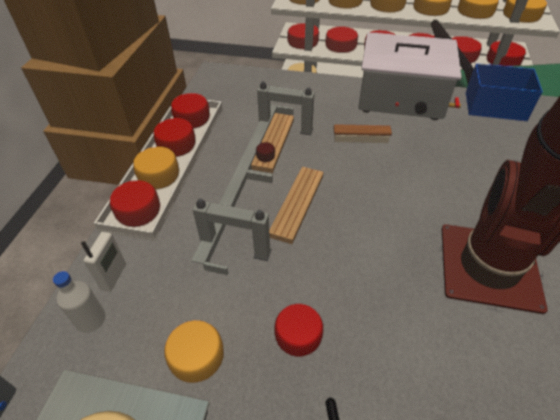

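View pics/top0.png

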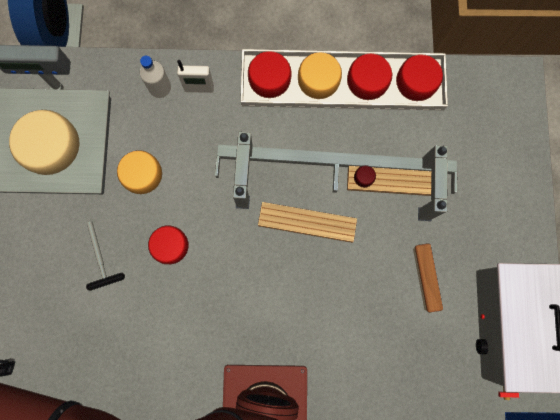

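View pics/wrist0.png

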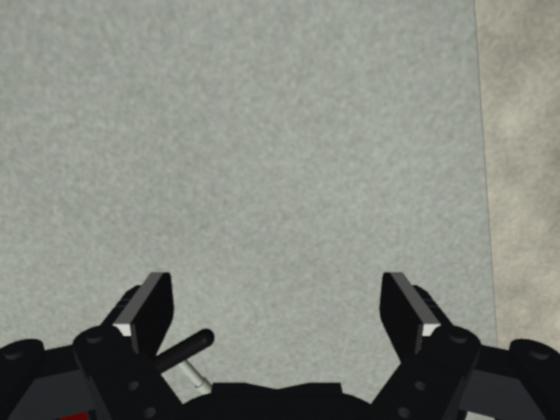

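The top view shows the slat at about (307,222), the empty bay between the post (~(240,192)) and the divider (336,177), the filled bay to its right, and the red wheel at (168,244). I'll enlarge these areas to pick points.

```bash
cat > h.py <<'E'
import numpy as np,cv2
from scipy.spatial.transform import Rotation as R
def cam(f,state=None):
    h=f["pixels"].shape[0]; fl=h/2/np.tan(np.radians(f["vertical_fov"]/2))
    if "origin" in f: return fl,f["cx"],f["cy"],R.from_rotvec(f["attitude"]).as_matrix(),np.array(f["origin"])
    T=np.array(f["tool_from_camera"]); Rt=R.from_rotvec(state["eef_rot"]).as_matrix()
    return fl,f["cx"],f["cy"],Rt@T[:3,:3],Rt@T[:3,3]+np.array(state["tcp_pos"])
def proj(c,P):
    fl,cx,cy,Rm,o=c; p=(np.atleast_2d(P)-o)@Rm
    return np.c_[cx+fl*p[:,0]/p[:,2],cy+fl*p[:,1]/p[:,2]]
def back(c,uv,z):
    fl,cx,cy,Rm,o=c; uv=np.atleast_2d(uv)
    d=np.c_[(uv[:,0]-cx)/fl,(uv[:,1]-cy)/fl,np.ones(len(uv))]@Rm.T
    return o+d*((z-o[2])/d[:,2])[:,None]
def tri(cs,uvs):
    A=np.zeros((3,3));b=np.zeros(3)
    for c,uv in zip(cs,uvs):
        fl,cx,cy,Rm,o=c; d=Rm@np.array([(uv[0]-cx)/fl,(uv[1]-cy)/fl,1]);d/=np.linalg.norm(d)
        M=np.eye(3)-np.outer(d,d);A+=M;b+=M@o
    return np.linalg.solve(A,b)
def crop(img,x0,y0,w,h,s,name):
    c=cv2.resize(img[y0:y0+h,x0:x0+w],None,fx=s,fy=s,interpolation=cv2.INTER_CUBIC)[:,:,::-1].copy()
    for u in range((x0//10+1)*10,x0+w,10):
        cv2.putText(c,str(u),((u-x0)*s-8,8),0,.3,(0,255,255),1); cv2.line(c,((u-x0)*s,10),((u-x0)*s,14),(0,255,255),1)
    for v in range((y0//10+1)*10,y0+h,10):
        cv2.putText(c,str(v),(0,(v-y0)*s+3),0,.3,(0,255,255),1)
    cv2.imwrite(name,c)
E
python3 - <<'E'
from h import *
from bench import bot
f=bot.grab_frame("top");crop(f["pixels"],210,125,130,120,6,"pics/t1.png");crop(f["pixels"],330,125,130,120,6,"pics/t2.png")
f=bot.grab_frame("side");crop(f["pixels"],190,80,150,200,3,"pics/s1.png")
E
```

```text
(no output)
```

View pics/t1.png

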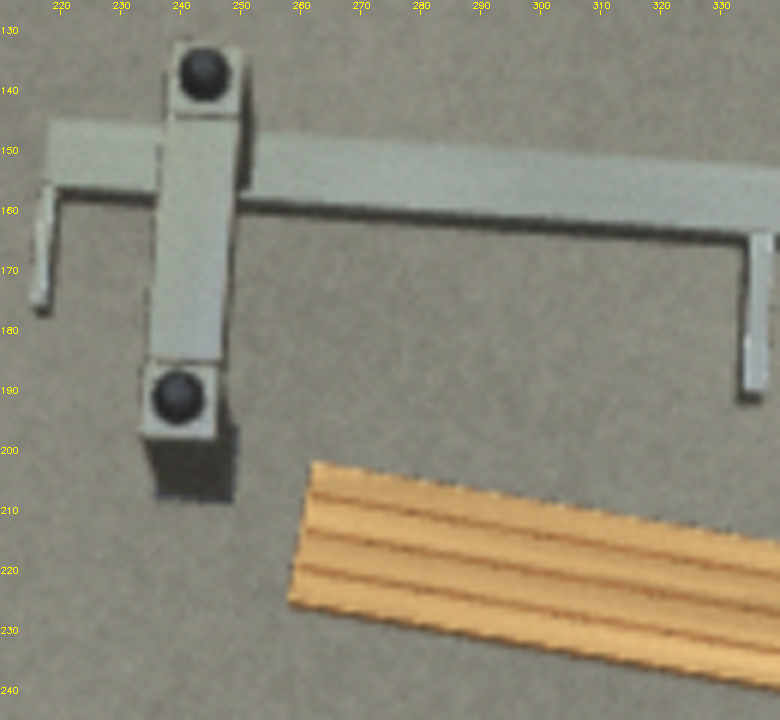

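View pics/t2.png

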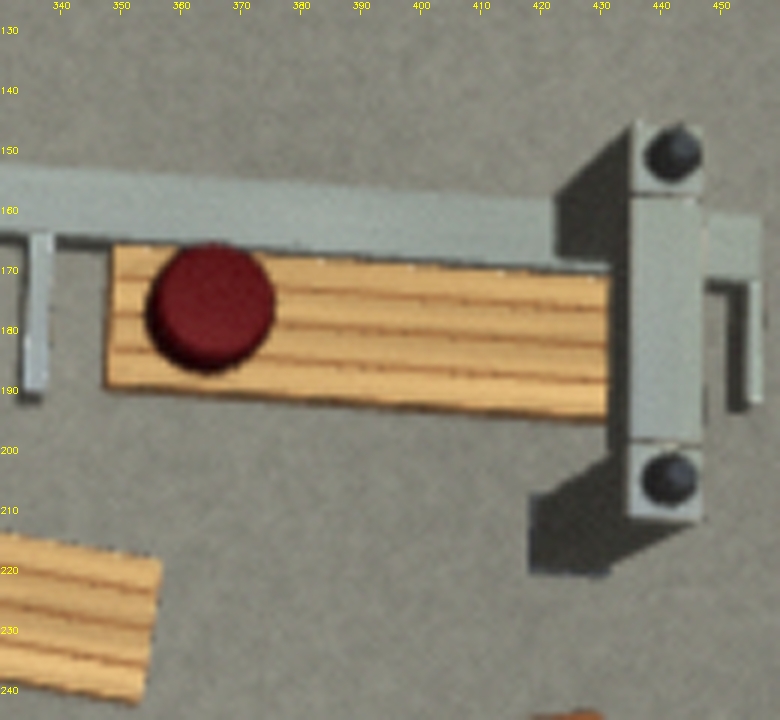

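View pics/s1.png

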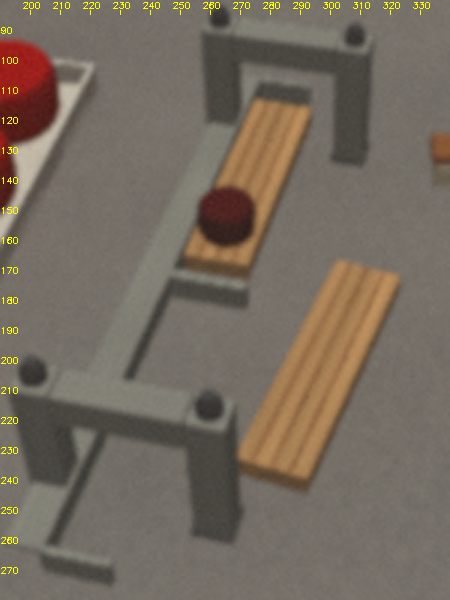

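```bash
cat > fit.py <<'E'
from h import *
from bench import bot
from scipy.optimize import least_squares
ct=cam(bot.grab_frame("top"));cs=cam(bot.grab_frame("side"))
def w(p,P):
    P=np.array(P,float)/1000;c,s=np.cos(p[2]),np.sin(p[2])
    return np.c_[p[0]+c*P[:,0]-s*P[:,1],p[1]+s*P[:,0]+c*P[:,1],P[:,2]]
T=[((-145,110,150),(234,198)),((-145,75,150),(246.3,198)),((-145,-427,150),(434.5,211.3)),((-145,-462,150),(446.5,211.8)),
((-80,-170,30),(334.3,190)),((-80,-182,30),(338,190)),((-1,-212,24),(348.7,165.5)),((-71,-212,24),(347.5,189.5)),((0,-170,30),(334.7,163.8)),((-60,170,30),(218.3,176)),((-60,182,30),(215,175.5)),((0,75,30),(250.3,158.5))]
S=[((-145,110,0),(254,258.3)),((-145,75,0),(267.7,261)),((-1,-212,24),(250,165.7)),((-71,-212,24),(272.3,169.3)),((-80,-170,30),(272.3,177.5))]
def res(p,b=True):
    return np.r_[(proj(ct,w(p,[a for a,_ in T]))-[q for _,q in T]).ravel(),(proj(cs,w(p,[a for a,_ in S]))-[q for _,q in S]).ravel()]
r=least_squares(res,[.7,0,0],loss="soft_l1");p=r.x
print("rack",p,np.degrees(p[2]));print(np.round(r.fun.reshape(-1,2),1).tolist())
# slat
h=[(35,140,24),(-35,140,24),(35,-140,24),(-35,-140,24)]
tp=[(262,202),(258.3,225.8),(357,218.5),(353,242.3)]
sp=[(269,232.3),(291.7,240.7),(302.3,166.7),(323.3,171)]
for a,b in zip(tp,sp): print("tri",tri([ct,cs],[a,b]))
def rs(q): return np.r_[(proj(ct,w(q,h))-tp).ravel(),(proj(cs,w(q,h))-sp).ravel()]
r2=least_squares(rs,[.5,0,0]);q=r2.x;print("slat",q,np.degrees(q[2]));print(np.round(r2.fun.reshape(-1,2),1).tolist())
def inrack(P):
    c,s=np.cos(p[2]),np.sin(p[2]);d=np.atleast_2d(P)[:,:2]-p[:2];return np.c_[c*d[:,0]+s*d[:,1],-s*d[:,0]+c*d[:,1]]*1000
print("slat corners rack",np.round(inrack(w(q,h)),1).tolist(),"rel yaw",np.degrees(q[2]-p[2]))
for n,uv,z in (("red",(168,244.5),.06),("yel",(139.5,172),.065),("iron",(105,282),.02),("brush",(428,278),.046),("small",(365,176),.064)): 
    P=back(ct,uv,z);print(n,P,inrack(P))
print("tcp rack",inrack(bot.state()["tcp_pos"]))
for n,P in (("endstop",(-30,170,0)),("divider",(-80,-176,0)),("post",(-127.5,92.5,0))): print(n,w(p,[P]))
E
python3 fit.py
```

```text
rack [ 0.70213153 -0.02282554 -0.05214966] -2.9879553667491443
[[-1.3, -0.6], [-0.5, 0.3], [-0.3, -0.1], [0.8, 0.4], [-0.8, 0.3], [-0.4, 0.5], [0.1, 0.0], [0.3, -0.8], [0.2, -0.1], [-0.7, -0.4], [-1.5, -0.2], [1.3, -0.6], [12.3, 1.9], [2.2, -11.3], [0.3, -2.1], [-0.3, -1.9], [-1.2, -1.9]]
tri [0.57438607 0.0190623  0.02184678]
tri [0.50804235 0.02859104 0.0131063 ]
tri [ 0.53163227 -0.25774714  0.01901561]
tri [ 0.46299416 -0.2445368   0.0247903 ]
slat [ 0.51866869 -0.11220644 -0.15603402] -8.940090960890394
[[-0.6, 0.3], [-1.1, 0.0], [-0.3, 0.3], [0.1, 0.2], [-1.1, -0.3], [0.8, -1.5], [-0.5, -0.9], [0.3, 0.1]]
slat corners rack [[-129.2, 36.8], [-198.8, 44.1], [-158.3, -241.7], [-227.9, -234.4]] rel yaw -5.95213559414125
red [[0.44390291 0.27769811 0.06      ]] [[-273.54266468  286.65465768]]
yel [[0.64882708 0.36829146 0.065     ]] [[-73.61935756 387.80673563]]
iron [[0.33882196 0.45778857 0.02      ]] [[-387.8681679   461.02283598]]
brush [[ 0.36343393 -0.45060937  0.046     ]] [[-315.93848025 -444.85722161]]
small [[ 0.64928367 -0.27454369  0.064     ]] [[ -39.6549537  -254.13069526]]
tcp rack [[-583.69448791  625.11935156]]
endstop [[0.68103374 0.14850713 0.        ]]
divider [[ 0.61306611 -0.19441619  0.        ]]
post [[0.57962653 0.07619478 0.        ]]
```

```bash
sed -i 's/S=\[((-145,110,0),(254,258.3)),((-145,75,0),(267.7,261))/S=[((-110,110,0),(254,258.3)),((-145,110,0),(267.7,261))/' fit.py; python3 fit.py | grep -v -E "tri|red|yel|iron|brush"; python3 - <<'E'
from h import *
from bench import bot
s=bot.state();print(np.round(R.from_rotvec(s["eef_rot"]).as_matrix(),3))
E
```

```text
rack [ 0.70096118 -0.02237608 -0.04853578] -2.780895589433261
[[-1.3, -0.0], [-0.5, 0.8], [-0.2, -0.2], [0.9, 0.2], [-0.8, 0.4], [-0.4, 0.7], [-0.0, 0.1], [0.2, -0.7], [0.0, 0.1], [-0.8, 0.2], [-1.6, 0.4], [1.2, -0.1], [-0.0, -0.7], [-0.8, -0.7], [0.4, -2.0], [-0.2, -1.9], [-1.1, -1.8]]
slat [ 0.51866869 -0.11220644 -0.15603402] -8.940090960890394
[[-0.6, 0.3], [-1.1, 0.0], [-0.3, 0.3], [0.1, 0.2], [-1.1, -0.3], [0.8, -1.5], [-0.5, -0.9], [0.3, 0.1]]
slat corners rack [[-127.9, 36.9], [-197.5, 44.4], [-157.9, -241.5], [-227.5, -234.0]] rel yaw -6.159195371457133
small [[ 0.64928367 -0.27454369  0.064     ]] [[ -39.38231154 -254.37787113]]
tcp rack [[-580.21796623  626.91259647]]
endstop [[0.67924436 0.14887922 0.        ]]
divider [[ 0.61251645 -0.19428748  0.        ]]
post [[0.57809913 0.07620087 0.        ]]
[[-0.     0.234  0.972]
 [-0.     0.972 -0.234]
 [-1.    -0.     0.   ]]
```

```bash
cat >> h.py <<'E'
RK=np.array([.70096,-.02238,-.04854])
def r2w(x,y):
    c,s=np.cos(RK[2]),np.sin(RK[2]);return np.array([RK[0]+(c*x-s*y)/1000,RK[1]+(s*x+c*y)/1000])
def w2r(x,y):
    c,s=np.cos(RK[2]),np.sin(RK[2]);d=np.array([x,y])-RK[:2];return np.array([c*d[0]+s*d[1],-s*d[0]+c*d[1]])*1000
def here():
    from bench import bot
    s=bot.state();M=R.from_rotvec(s["eef_rot"]).as_matrix();return np.array(s["tcp_pos"]),M,np.degrees(np.arctan2(-M[0,1],M[1,1])),s
def go(*wps):
    # wps: (x,y,z,yawdeg) world -> rows values
    p,M,yaw,s=here(); print("t",round(s["time_s"],2),"tcp",p.round(4),"yaw",round(yaw,2),"rack",w2r(*p[:2]).round(1),"F",np.round(s["contact_force"],1),"open",round(s["opening"],4),"tilt",M[2,0].round(4))
    for x,y,z,yw in wps:
        d=M.T@(np.array([x,y,z])-p)*100
        print("dx %.2f dy %.2f dz %.2f twist %.1f"%(*d,-(yw-yaw)), "dist mm",np.linalg.norm(d)*10)
def rk(x,y,z,yaw): return (*r2w(x,y),z/1000,yaw+np.degrees(RK[2]))
E
python3 -c "
from h import *
go((.40,.45,.25,-9),(.50,.15,.25,-9),(.456,-.092,.25,-9),(.456,-.092,.05,-9))"
```

```text
t 0.45 tcp [0.1518 0.6319 0.2312] yaw -13.51 rack [-580.2  626.9] F [ 0.8 -0.2 -0.2] open 0.0851 tilt -1.0
dx -1.87 dy -11.89 dz 28.38 twist -4.5 dist mm 308.2853760178716
dx -1.87 dy -38.73 dz 45.11 twist -4.5 dist mm 594.8449669763282
dx -1.86 dy -63.29 dz 46.49 twist -4.5 dist mm 785.4716646620676
dx 18.14 dy -63.28 dz 46.49 twist -4.5 dist mm 805.889226297345
```

```bash
python3 -m pendant '[{"jaw":1,"dx":-1.9,"dy":-2.5,"dz":5.5,"twist":-1},{"jaw":1,"dx":-1.9,"dy":-5,"dz":11,"twist":-2},{"jaw":1,"dx":-1.9,"dy":-7,"dz":17,"twist":-3},{"jaw":1,"dx":-1.9,"dy":-9.5,"dz":22.5,"twist":-4.5},{"jaw":1,"dx":-1.9,"dy":-12,"dz":28.4,"twist":-4.5},{"jaw":1,"dx":-1.9,"dy":-17,"dz":31.7,"twist":-4.5},{"jaw":1,"dx":-1.9,"dy":-22.5,"dz":35,"twist":-4.5},{"jaw":1,"dx":-1.9,"dy":-28,"dz":38.5,"twist":-4.5},{"jaw":1,"dx":-1.9,"dy":-33.3,"dz":41.8,"twist":-4.5},{"jaw":1,"dx":-1.9,"dy":-38.7,"dz":45.1,"twist":-4.5}]'
python3 -c "
from h import *
go((.456,-.092,.25,-9),(.456,-.092,.03,-9))"
```

```text
time_s: 1.7
tcp_pos: [0.4988, 0.1531, 0.2506]
eef_rot: [0.124, 1.567, -0.123]
contact_force: [1.2, 0.8, -1.4]
opening: 0.0857
t 1.7 tcp [0.4988 0.1531 0.2506] yaw -9.01 rack [-210.4  165.4] F [ 1.2  0.8 -1.4] open 0.0857 tilt -1.0
dx 0.05 dy -24.88 dz -0.39 twist -0.0 dist mm 248.79187272433597
dx 22.05 dy -24.89 dz -0.40 twist -0.0 dist mm 332.53616174501565
```

```bash
python3 -m pendant '[{"jaw":1,"dx":0,"dy":-6.2,"dz":-0.1},{"jaw":1,"dx":0,"dy":-12.4,"dz":-0.2},{"jaw":1,"dx":0,"dy":-18.6,"dz":-0.3},{"jaw":1,"dx":0,"dy":-24.9,"dz":-0.4},{"jaw":1,"dx":0,"dy":-24.9,"dz":-0.4}]'
python3 -c "
from h import *
from bench import bot
go((.456,-.092,.03,-9))
s=bot.state();f=bot.grab_frame('wrist');cv2.imwrite('pics/w1.png',f['pixels'][:,:,::-1])
c=cam(f,s);import pickle;pickle.dump(c,open('c1.pkl','wb'))
# predicted slat corners
from scipy.spatial.transform import Rotation as R
import numpy as np
a=np.radians(-8.94);X=np.array([np.cos(a),np.sin(a),0]);Y=np.array([-np.sin(a),np.cos(a),0]);C=np.array([.51867,-.11221,.024])
for i in (1,-1):
  for j in (1,-1): print(i,j,proj(c,C+i*.035*X+j*.14*Y))
print('div',proj(c,np.r_[r2w(-80,-176),.03]),'rail',proj(c,[np.r_[r2w(0,y),.03] for y in(-160,60)]).round(1).tolist())
"
```

```text
t 1.7 tcp [0.4988 0.1531 0.2506] yaw -9.01 rack [-210.4  165.4] F [ 1.2  0.8 -1.4] open 0.0857 tilt -1.0
dx 22.05 dy -24.89 dz -0.40 twist -0.0 dist mm 332.53616174501565
1 1 [[171.55743494 258.04129475]]
1 -1 [[-74.54721231 258.49590165]]
-1 1 [[165.77607911 198.75145909]]
-1 -1 [[-93.65581903 199.22962674]]
div [[  0.51719576 315.10568972]] rail [[34.7, 369.2], [209.2, 353.1]]validation failed for argument at $[0]...
```

View pics/w1.png

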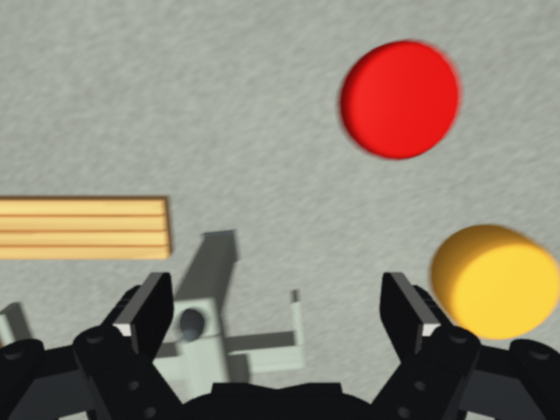

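The wrist view (taken before the refused move) shows the slat's left corners at (171,258) and (168,197). My fit predicts (171.6,258) and (165.8,198.7), so it agrees. I'll repeat the move with every key filled in.

```bash
python3 -m pendant '[{"jaw":1,"dx":0,"dy":-6.2,"dz":-0.1,"twist":0},{"jaw":1,"dx":0,"dy":-12.4,"dz":-0.2,"twist":0},{"jaw":1,"dx":0,"dy":-18.6,"dz":-0.3,"twist":0},{"jaw":1,"dx":0,"dy":-24.9,"dz":-0.4,"twist":0},{"jaw":1,"dx":0,"dy":-24.9,"dz":-0.4,"twist":0}]'
python3 -c "
from h import *
from bench import bot
go((.456,-.092,.03,-9))
s=bot.state();f=bot.grab_frame('wrist');cv2.imwrite('pics/w2.png',f['pixels'][:,:,::-1])
c=cam(f,s)
a=np.radians(-8.94);X=np.array([np.cos(a),np.sin(a),0]);Y=np.array([-np.sin(a),np.cos(a),0]);C=np.array([.51867,-.11221,.024])
for i in (1,-1):
  for j in (1,-1): print(i,j,proj(c,C+i*.035*X+j*.14*Y))
print('div',proj(c,np.r_[r2w(-80,-176),.03]),'rail',proj(c,[np.r_[r2w(0,y),.03] for y in(-160,60)]).round(1).tolist())
"
```

```text
time_s: 2.38
tcp_pos: [0.4551, -0.1055, 0.2521]
eef_rot: [0.135, 1.563, -0.138]
contact_force: [0.2, 1.1, 0.1]
opening: 0.0852
t 2.38 tcp [ 0.4551 -0.1055  0.2521] yaw -9.96 rack [-241.6  -95. ] F [0.2 1.1 0.1] open 0.0852 tilt -1.0
dx 22.21 dy 1.38 dz -0.22 twist -1.0 dist mm 222.49233261165855
1 1 [[403.49010915 257.05403791]]
1 -1 [[158.81510423 260.98108519]]
-1 1 [[409.24212644 197.98184156]]
-1 -1 [[151.2732155  202.41566995]]
div [[225.8383767  316.15468478]] rail [[249.1, 369.5], [426.1, 351.3]]
```

View pics/w2.png

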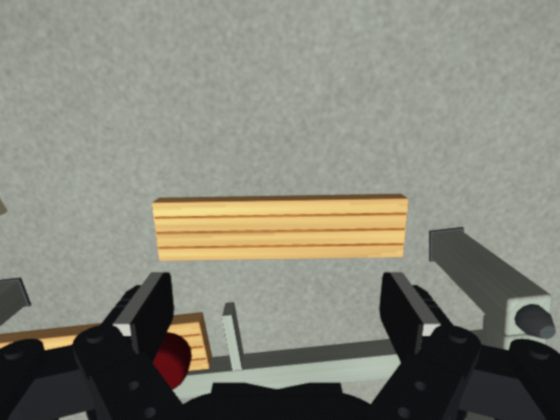

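```bash
python3 -m pendant '[{"jaw":1,"dx":6,"dy":1.4,"dz":-0.2,"twist":-1},{"jaw":1,"dx":12,"dy":1.4,"dz":-0.2,"twist":-1},{"jaw":1,"dx":18,"dy":1.4,"dz":-0.2,"twist":-1},{"jaw":1,"dx":22.2,"dy":1.4,"dz":-0.2,"twist":-1},{"jaw":1,"dx":22.2,"dy":1.4,"dz":-0.2,"twist":-1}]'
python3 -c "
from h import *
from bench import bot
go((.456,-.092,.001,-9))
f=bot.grab_frame('side');crop(f['pixels'],230,130,200,150,4,'pics/s2.png')
"
```

```text
time_s: 3.05
tcp_pos: [0.4543, -0.0895, 0.0276]
eef_rot: [0.118, 1.571, -0.123]
contact_force: [-0.3, -0.1, 0.3]
opening: 0.0855
t 3.05 tcp [ 0.4543 -0.0895  0.0276] yaw -8.78 rack [-243.1  -79. ] F [-0.3 -0.1  0.3] open 0.0855 tilt -1.0
dx 2.66 dy -0.22 dz 0.21 twist 0.2 dist mm 26.72986752325204
```

View pics/s2.png

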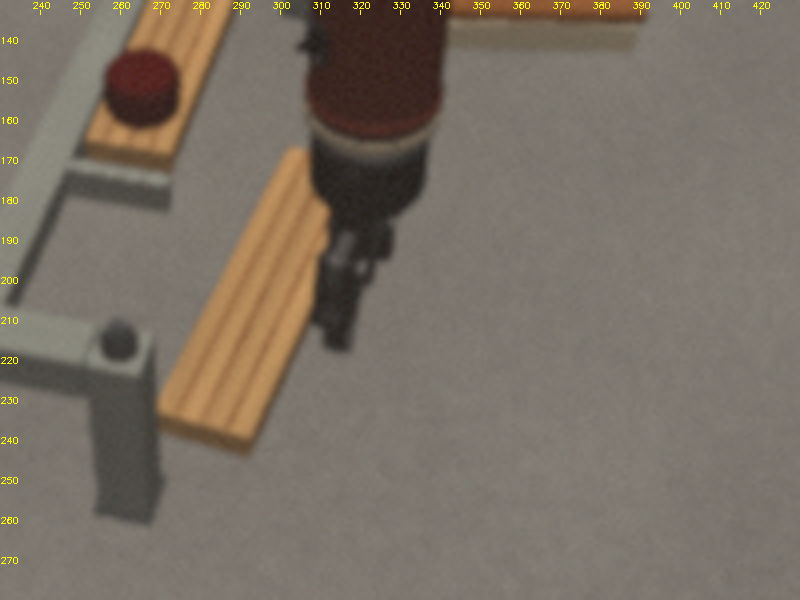

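```bash
python3 -m pendant '[{"jaw":1,"dx":1.3,"dy":-0.1,"dz":0,"twist":0.2},{"jaw":1,"dx":2.6,"dy":-0.2,"dz":0,"twist":0.2},{"jaw":1,"dx":2.6,"dy":-0.2,"dz":0,"twist":0.2}]'
python3 -c "
from h import *
go(rk(-223,-84,2,-6.2),rk(-201,-79,2,-9.5),rk(-178,-72,2,-13),rk(-156.4,-65.7,2,-16))
"
```

```text
time_s: 3.48
tcp_pos: [0.4554, -0.0919, 0.0032]
eef_rot: [0.121, 1.568, -0.126]
contact_force: [-0.2, 0.1, -0.3]
opening: 0.0855
t 3.48 tcp [ 0.4554 -0.0919  0.0032] yaw -9.01 rack [-241.9  -81.4] F [-0.2  0.1 -0.3] open 0.0855 tilt -1.0
dx 0.12 dy -0.06 dz 1.91 twist -0.0 dist mm 19.159838720271953
dx 0.12 dy 0.68 dz 4.04 twist 3.3 dist mm 41.02526051158602
dx 0.11 dy 1.62 dz 6.25 twist 6.8 dist mm 64.63259081189452
dx 0.11 dy 2.49 dz 8.33 twist 9.8 dist mm 86.97001413548159
```

```bash
python3 -m pendant '[{"jaw":1,"dx":0.1,"dy":0,"dz":1,"twist":0},{"jaw":1,"dx":0.1,"dy":0,"dz":1.9,"twist":0},{"jaw":1,"dx":0.1,"dy":0.2,"dz":2.6,"twist":1},{"jaw":1,"dx":0.1,"dy":0.5,"dz":3.3,"twist":2.2},{"jaw":1,"dx":0.1,"dy":0.7,"dz":4,"twist":3.3},{"jaw":1,"dx":0.1,"dy":1,"dz":4.7,"twist":4.4}]'
python3 -c "
from h import *
from bench import bot
go(rk(-178,-72,2,-13),rk(-156.4,-65.7,2,-16))
s=bot.state();f=bot.grab_frame('wrist');cv2.imwrite('pics/w3.png',f['pixels'][:,:,::-1])
f=bot.grab_frame('top');crop(f['pixels'],210,130,160,120,5,'pics/t3.png')
"
```

```text
time_s: 4.22
tcp_pos: [0.5037, -0.0893, 0.0021]
eef_rot: [0.183, 1.563, -0.187]
contact_force: [-2.4, -0.6, 0.3]
opening: 0.0852
t 4.22 tcp [ 0.5037 -0.0893  0.0021] yaw -13.49 rack [-193.7  -76.4] F [-2.4 -0.6  0.3] open 0.0852 tilt -1.0
dx 0.01 dy 0.72 dz 1.46 twist 2.3 dist mm 16.331788140991637
dx 0.01 dy 1.74 dz 3.47 twist 5.3 dist mm 38.830832544138744
```

View pics/w3.png

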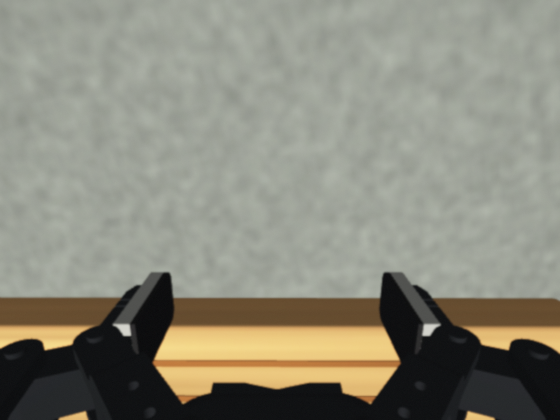

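View pics/t3.png

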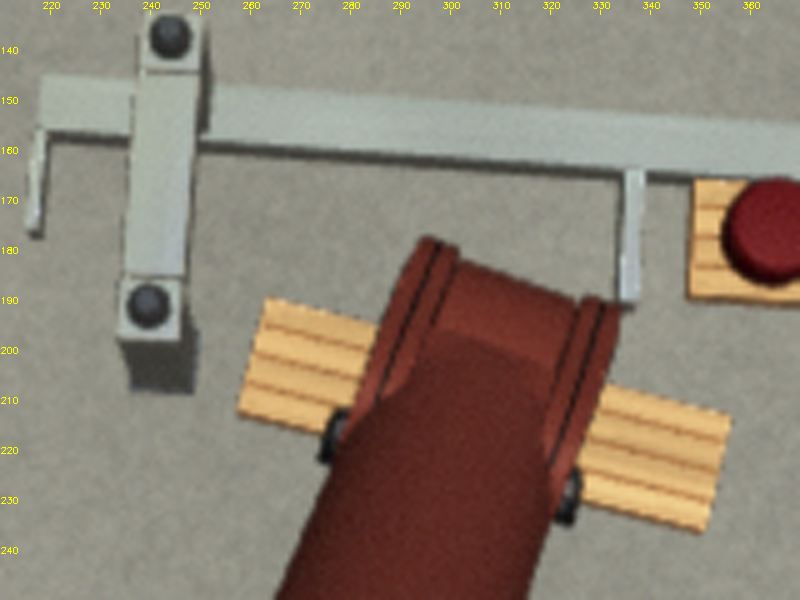

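The fingers push both contacts square on the front face: the face edge is level at row 298 in the wrist view. In the top view the slat's left corners are at (263,190) and (238,212). Continuing.

```bash
python3 -m pendant '[{"jaw":1,"dx":0,"dy":0.3,"dz":0.7,"twist":1.1},{"jaw":1,"dx":0,"dy":0.6,"dz":1.4,"twist":2.2},{"jaw":1,"dx":0,"dy":1,"dz":2.1,"twist":3.3},{"jaw":1,"dx":0,"dy":1.4,"dz":2.8,"twist":4.4},{"jaw":1,"dx":0,"dy":1.7,"dz":3.5,"twist":5.3},{"jaw":1,"dx":0,"dy":1.7,"dz":3.5,"twist":5.3}]'
python3 -c "
from h import *
from bench import bot
go()
s=bot.state();f=bot.grab_frame('wrist');cv2.imwrite('pics/w4.png',f['pixels'][:,:,::-1]);c=cam(f,s)
for r in (296,298,300): print(r,w2r(*back(c,(276,r),0.0)[0][:2]),w2r(*back(c,(276,r+26),0.024)[0][:2]))
f=bot.grab_frame('top');crop(f['pixels'],210,130,160,120,5,'pics/t4.png')
"
```

```text
time_s: 5.08
tcp_pos: [0.5435, -0.0804, 0.0023]
eef_rot: [0.254, 1.554, -0.258]
contact_force: [0.3, -0.6, -0.0]
opening: 0.0855
t 5.08 tcp [ 0.5435 -0.0804  0.0023] yaw -18.7 rack [-154.5  -65.6] F [ 0.3 -0.6 -0. ] open 0.0855 tilt -1.0
296 [-144.56860854  -68.59899666] [-147.2044842  -67.7662024]
298 [-143.55493981  -68.8888974 ] [-146.31463895  -68.02069067]
300 [-142.53739254  -69.17990737] [-145.4213021   -68.27617751]
```

View pics/w4.png

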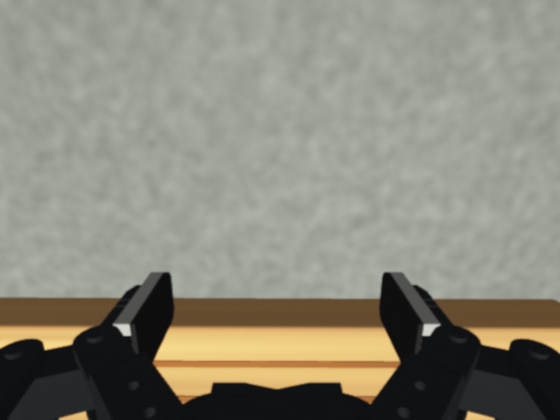

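View pics/t4.png

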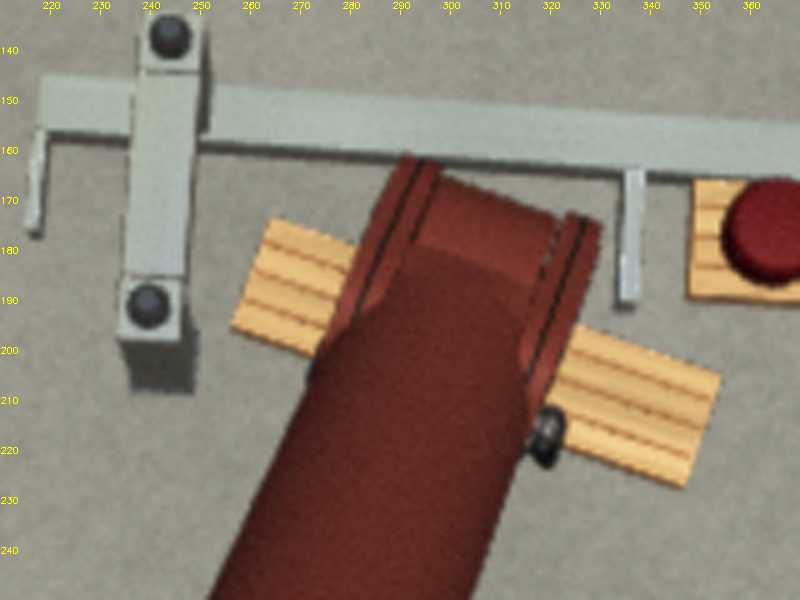

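```bash
cat >> h.py <<'E'
def slatfit(tp,names):
    from bench import bot
    from scipy.optimize import least_squares
    c=cam(bot.grab_frame("top"))
    H={"bl":(35,140),"fl":(-35,140),"br":(35,-140),"fr":(-35,-140)}
    def pts(q,k):
        co,s=np.cos(q[2]),np.sin(q[2]);P=np.array([H[n] for n in k])/1000
        return np.c_[q[0]+co*P[:,0]-s*P[:,1],q[1]+s*P[:,0]+co*P[:,1],np.full(len(k),.024)]
    r=least_squares(lambda q:(proj(c,pts(q,names))-tp).ravel(),[.55,-.05,-.2])
    print("slat centre rack",w2r(*r.x[:2]).round(1),"yaw rel",np.degrees(r.x[2]-RK[2]).round(2),"res",r.fun.round(1))
    for n in H: P=pts(r.x,[n])[0];print(n,w2r(*P[:2]).round(1),end=" ")
    print();return r.x
E
python3 -c "
from h import *
slatfit([(264,173.8),(256.5,195.5),(354,205),(346.5,227.3)],['bl','fl','br','fr'])
"
```

```text
slat centre rack [-113.4  -89.3] yaw rel -15.85 res [-0.1 -0.3 -0.8  0.   0.5  0.   0.5  0.2]
bl [-41.5  35.8] fl [-108.8   54.9] br [-118.  -233.6] fr [-185.3 -214.5]
```

```bash
python3 -c "
from h import *
go(rk(-190,-56,3,-16),rk(-190,-56,80,-16),rk(-164,-267,80,74),rk(-164,-267,30,74))
"
```

```text
t 5.22 tcp [ 0.5426 -0.0806  0.0023] yaw -18.71 rack [-155.3  -65.9] F [-0.1 -1.  -0.2] open 0.0852 tilt -1.0
dx -0.08 dy -0.00 dz -3.60 twist 0.1 dist mm 36.05098470248082
dx -7.78 dy -0.02 dz -3.59 twist 0.1 dist mm 85.65710867969156
dx -7.71 dy -19.60 dz 4.70 twist -89.9 dist mm 215.78160303481158
dx -2.71 dy -19.58 dz 4.69 twist -89.9 dist mm 203.20252764462657
```

```bash
python3 -m pendant '[{"jaw":1,"dx":0,"dy":0,"dz":-3.6,"twist":0},{"jaw":1,"dx":-4,"dy":0,"dz":-3.6,"twist":0},{"jaw":1,"dx":-7.8,"dy":0,"dz":-3.6,"twist":0},{"jaw":0.45,"dx":-7.8,"dy":-4,"dz":-3,"twist":-10},{"jaw":0.45,"dx":-7.8,"dy":-9,"dz":-1,"twist":-20},{"jaw":0.45,"dx":-7.8,"dy":-14,"dz":2,"twist":-30},{"jaw":0.45,"dx":-7.8,"dy":-19,"dz":4,"twist":-40},{"jaw":0.45,"dx":-7.7,"dy":-19.6,"dz":4.7,"twist":-50},{"jaw":0.45,"dx":-7.7,"dy":-19.6,"dz":4.7,"twist":-60},{"jaw":0.45,"dx":-7.7,"dy":-19.6,"dz":4.7,"twist":-70}]'
python3 -c "
from h import *
go(rk(-164,-267,80,74),rk(-164,-267,8,74))
"
```

```text
time_s: 6.48
tcp_pos: [0.5185, -0.2792, 0.0696]
eef_rot: [-0.519, 1.526, 0.542]
contact_force: [-0.5, 0.4, -1.9]
opening: 0.0386
t 6.47 tcp [ 0.5185 -0.2792  0.0696] yaw 38.7 rack [-169.8 -265.4] F [-0.5  0.4 -1.9] open 0.0386 tilt -0.9997
dx -1.05 dy -0.48 dz 0.32 twist -32.5 dist mm 11.984298617347005
dx 6.15 dy -0.63 dz 0.42 twist -32.5 dist mm 61.93114741276382
```

```bash
python3 -m pendant '[{"jaw":0.45,"dx":-1,"dy":-0.5,"dz":0.3,"twist":-10},{"jaw":0.45,"dx":-1,"dy":-0.5,"dz":0.3,"twist":-20},{"jaw":0.45,"dx":-1,"dy":-0.5,"dz":0.3,"twist":-30},{"jaw":0.45,"dx":-1,"dy":-0.5,"dz":0.3,"twist":-32.5},{"jaw":0.45,"dx":-1,"dy":-0.5,"dz":0.3,"twist":-32.5}]'
python3 -c "
from h import *
from bench import bot
go(rk(-164,-267,80,74),rk(-164,-267,8,74))
f=bot.grab_frame('wrist');cv2.imwrite('pics/w5.png',f['pixels'][:,:,::-1])
f=bot.grab_frame('top');crop(f['pixels'],210,130,160,120,5,'pics/t5.png')
"
```

```text
time_s: 7.1
tcp_pos: [0.5235, -0.2748, 0.0706]
eef_rot: [-0.921, 1.393, 0.968]
contact_force: [0.1, 2.5, -4.1]
opening: 0.0387
t 7.1 tcp [ 0.5235 -0.2748  0.0706] yaw 69.33 rack [-165.  -260.7] F [ 0.1  2.5 -4.1] open 0.0387 tilt -0.999
dx -0.95 dy -0.25 dz -0.58 twist -1.9 dist mm 11.399397313799538
dx 6.24 dy -0.55 dz -0.50 twist -1.9 dist mm 62.88184193190504
```

View pics/w5.png

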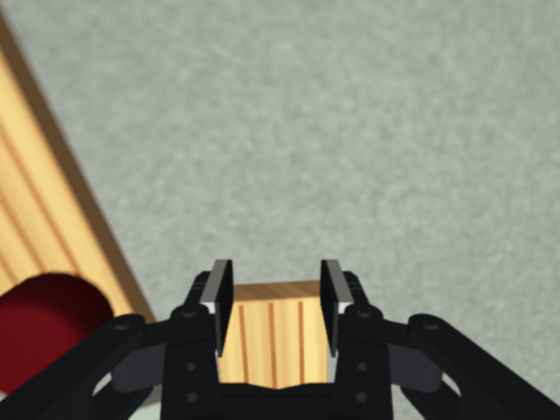

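View pics/t5.png

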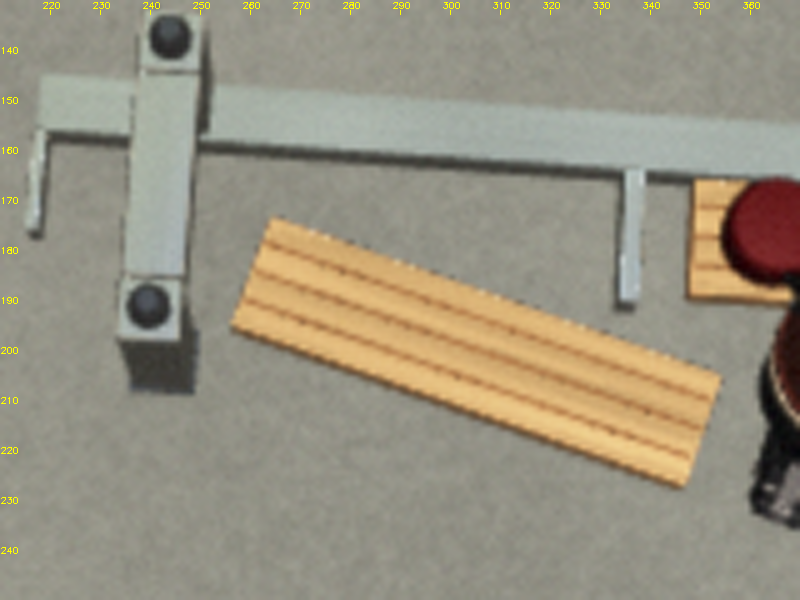

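```bash
python3 -c "
from h import *
from bench import bot
go(rk(-164,-267,80,74));s=bot.state();print(np.round(s['joint_positions'],3),np.round(s['qvel'],3),R.from_rotvec(s['eef_rot']).as_matrix().round(3))
f=bot.grab_frame('side');crop(f['pixels'],190,50,200,150,4,'pics/s5.png')
"
```

```text
t 7.2 tcp [ 0.5244 -0.2736  0.0697] yaw 69.23 rack [-164.1 -259.5] F [ 0.2 -0.2 -1.9] open 0.0385 tilt -0.9991
dx -1.03 dy -0.20 dz -0.71 twist -2.0 dist mm 12.70094949204359
[ 1.297  0.753 -1.251  1.707  0.734  1.293  2.653] [-0.107 -0.117  0.22   0.012 -0.184 -0.069 -0.002] [[-0.041 -0.934  0.354]
 [ 0.012  0.354  0.935]
 [-0.999  0.043 -0.003]]
```

View pics/s5.png

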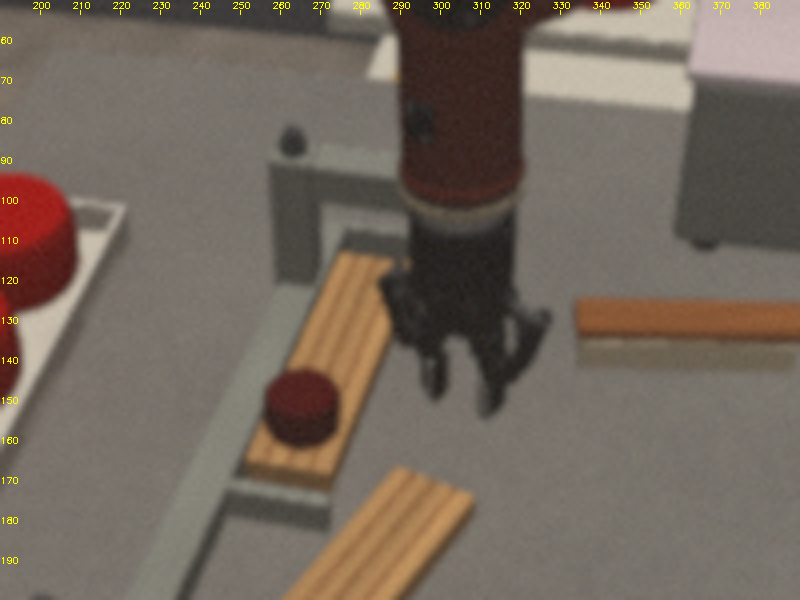

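The last joint reads 2.653, right at its limit of 2.65, so I'll turn back at once. The half-turned orientation, with the camera on the slat side, gives the same contact, so I'll use that.

```bash
python3 -m pendant '[{"jaw":0.45,"dx":-1,"dy":0,"dz":-0.5,"twist":10},{"jaw":0.45,"dx":-1,"dy":0,"dz":-0.5,"twist":20},{"jaw":0.45,"dx":-1,"dy":0,"dz":-0.5,"twist":30},{"jaw":0.45,"dx":-1,"dy":0,"dz":-0.5,"twist":40},{"jaw":0.45,"dx":-1,"dy":0,"dz":-0.5,"twist":50},{"jaw":0.45,"dx":-1,"dy":0,"dz":-0.5,"twist":60},{"jaw":0.45,"dx":-1,"dy":0,"dz":-0.5,"twist":70},{"jaw":0.45,"dx":-1,"dy":0,"dz":-0.5,"twist":80}]'
python3 -c "
from h import *
from bench import bot
go(rk(-164,-267,80,-106));s=bot.state();print(np.round(s['joint_positions'],3))
"
```

```text
time_s: 8.25
tcp_pos: [0.5218, -0.2793, 0.0798]
eef_rot: [0.163, 1.61, -0.156]
contact_force: [0.1, -0.1, 0.2]
opening: 0.0388
t 8.25 tcp [ 0.5218 -0.2793  0.0798] yaw -11.57 rack [-166.5 -265.3] F [ 0.1 -0.1  0.2] open 0.0388 tilt -0.999
dx -0.03 dy -0.13 dz 0.27 twist 97.2 dist mm 3.0052791370467595
[ 1.152  0.564 -0.97   1.703  0.498  1.192  1.411]
```

```bash
python3 -m pendant '[{"jaw":0.45,"dx":0,"dy":0,"dz":0.2,"twist":10},{"jaw":0.45,"dx":0,"dy":0,"dz":0.2,"twist":20},{"jaw":0.45,"dx":0,"dy":0,"dz":0.2,"twist":30},{"jaw":0.45,"dx":0,"dy":0,"dz":0.2,"twist":40},{"jaw":0.45,"dx":0,"dy":0,"dz":0.2,"twist":50},{"jaw":0.45,"dx":0,"dy":0,"dz":0.2,"twist":60},{"jaw":0.45,"dx":0,"dy":0,"dz":0.2,"twist":70},{"jaw":0.45,"dx":0,"dy":0,"dz":0.2,"twist":80},{"jaw":0.45,"dx":0,"dy":0,"dz":0.2,"twist":90},{"jaw":0.45,"dx":0,"dy":0,"dz":0.2,"twist":97}]'
python3 -c "
from h import *
from bench import bot
go(rk(-164,-267,80,-106),rk(-164,-267,8,-106));s=bot.state();print(np.round(s['joint_positions'],3))
f=bot.grab_frame('wrist');cv2.imwrite('pics/w6.png',f['pixels'][:,:,::-1])
"
```

```text
time_s: 9.5
tcp_pos: [0.5241, -0.2809, 0.0821]
eef_rot: [1.43, 1.062, -1.485]
contact_force: [-0.2, 0.4, 0.2]
opening: 0.0381
t 9.5 tcp [ 0.5241 -0.2809  0.0821] yaw -109.16 rack [-164.1 -266.8] F [-0.2  0.4  0.2] open 0.0381 tilt -0.9991
dx 0.20 dy 0.03 dz 0.01 twist -0.4 dist mm 2.068857707155933
dx 7.40 dy 0.32 dz -0.05 twist -0.4 dist mm 74.05560525169028
[ 0.914  0.447 -0.632  1.71   0.296  1.123 -0.146]
```

View pics/w6.png

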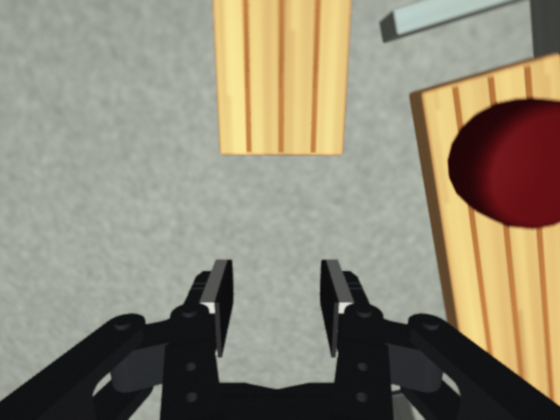

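The wrist view shows the slat's right end square and centred ahead of the half-open fingers (row 155, columns 220–344). Descending.

```bash
python3 -m pendant '[{"jaw":0.45,"dx":4,"dy":0.2,"dz":0,"twist":-0.4},{"jaw":0.45,"dx":7.4,"dy":0.3,"dz":0,"twist":-0.4},{"jaw":0.45,"dx":7.4,"dy":0.3,"dz":0,"twist":-0.4}]'
python3 -c "
from h import *
u=np.array([.2731,.962]);e=np.array([-151.6,-224])
go(*[rk(*(e+(d-11)*u),8,-15.9-90) for d in (0,36,72,108)])
"
```

```text
time_s: 9.93
tcp_pos: [0.5222, -0.2818, 0.0073]
eef_rot: [1.428, 1.064, -1.486]
contact_force: [0.1, -0.3, -0.1]
opening: 0.0387
t 9.93 tcp [ 0.5222 -0.2818  0.0073] yaw -109.13 rack [-165.9 -267.8] F [ 0.1 -0.3 -0.1] open 0.0387 tilt -0.999
dx -0.11 dy 0.15 dz -3.50 twist -0.4 dist mm 35.089882945320745
dx -0.14 dy 0.12 dz -7.10 twist -0.4 dist mm 71.06251220590424
dx -0.17 dy 0.09 dz -10.70 twist -0.4 dist mm 107.0538787808843
dx -0.21 dy 0.06 dz -14.30 twist -0.4 dist mm 143.049840433921
```

```bash
python3 -m pendant '[{"jaw":0.45,"dx":-0.1,"dy":0.1,"dz":-1.5,"twist":-0.4},{"jaw":0.45,"dx":-0.1,"dy":0.1,"dz":-3,"twist":-0.4},{"jaw":0.45,"dx":-0.1,"dy":0.1,"dz":-3.8,"twist":-0.4},{"jaw":0.45,"dx":-0.1,"dy":0.1,"dz":-4.6,"twist":-0.4},{"jaw":0.45,"dx":-0.1,"dy":0.1,"dz":-5.4,"twist":-0.4},{"jaw":0.45,"dx":-0.1,"dy":0.1,"dz":-6.2,"twist":-0.4},{"jaw":0.45,"dx":-0.1,"dy":0.1,"dz":-7,"twist":-0.4},{"jaw":0.45,"dx":-0.1,"dy":0.1,"dz":-7.8,"twist":-0.4}]'
python3 -c "
from h import *
from bench import bot
u=np.array([.2731,.962]);e=np.array([-151.6,-224])
go(*[rk(*(e+(d-11)*u),8,-15.9-90) for d in (36,72,108)])
f=bot.grab_frame('wrist');cv2.imwrite('pics/w7.png',f['pixels'][:,:,::-1])
f=bot.grab_frame('top');crop(f['pixels'],210,130,160,120,5,'pics/t7.png')
"
```

```text
time_s: 10.92
tcp_pos: [0.5488, -0.208, 0.0075]
eef_rot: [1.423, 1.068, -1.481]
contact_force: [-1.1, -1.8, 2.2]
opening: 0.0385
t 10.93 tcp [ 0.5488 -0.208   0.0075] yaw -108.73 rack [-142.9 -192.8] F [-1.1 -1.8  2.2] open 0.0385 tilt -0.999
dx -0.05 dy 0.02 dz 0.74 twist -0.1 dist mm 7.4232693385531325
dx -0.08 dy 0.01 dz -2.86 twist -0.1 dist mm 28.605786515714886
dx -0.11 dy 0.01 dz -6.46 twist -0.1 dist mm 64.60300830311706
```

View pics/w7.png

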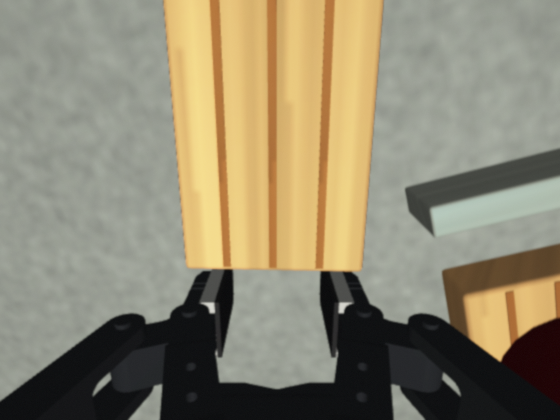

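View pics/t7.png

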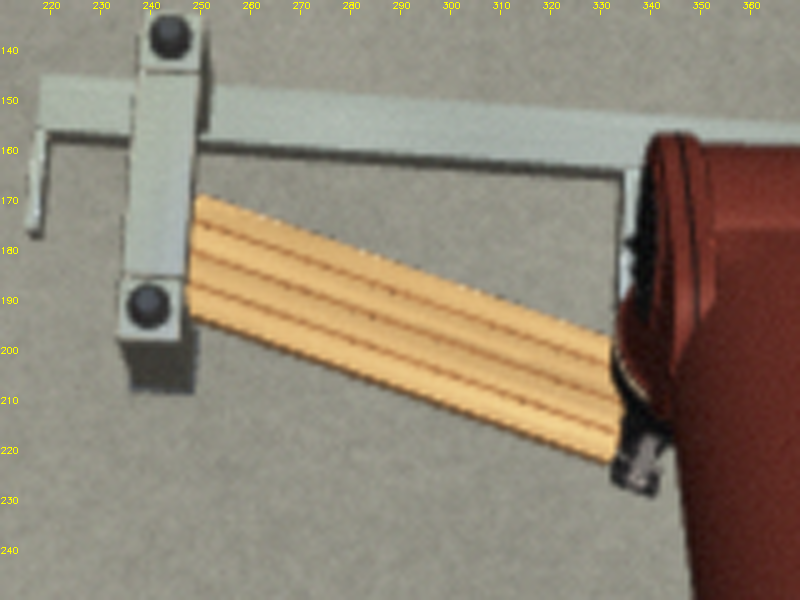

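```bash
python3 -m pendant '[{"jaw":0.45,"dx":-0.1,"dy":0,"dz":-0.8,"twist":-0.1},{"jaw":0.45,"dx":-0.1,"dy":0,"dz":-1.6,"twist":-0.1},{"jaw":0.45,"dx":-0.1,"dy":0,"dz":-2.4,"twist":-0.1},{"jaw":0.45,"dx":-0.1,"dy":0,"dz":-3.2,"twist":-0.1},{"jaw":0.45,"dx":-0.1,"dy":0,"dz":-4,"twist":-0.1},{"jaw":0.45,"dx":-0.1,"dy":0,"dz":-4.8,"twist":-0.1},{"jaw":0.45,"dx":-0.1,"dy":0,"dz":-5.5,"twist":-0.1}]'
python3 -c "
from h import *
from bench import bot
u=np.array([.2731,.962]);e=np.array([-151.6,-224])
go(*[rk(*(e+(d-11)*u),8,-15.9-90) for d in (72,108)])
f=bot.grab_frame('wrist');cv2.imwrite('pics/w8.png',f['pixels'][:,:,::-1])
f=bot.grab_frame('top');crop(f['pixels'],210,130,160,120,5,'pics/t8.png')
f=bot.grab_frame('side');crop(f['pixels'],190,150,160,140,5,'pics/s8.png')
"
```

```text
time_s: 11.9
tcp_pos: [0.567, -0.1542, 0.0081]
eef_rot: [1.422, 1.07, -1.478]
contact_force: [-1.3, -2.2, 0.5]
opening: 0.0382
t 11.9 tcp [ 0.567  -0.1542  0.0081] yaw -108.53 rack [-127.4 -138.1] F [-1.3 -2.2  0.5] open 0.0382 tilt -0.9991
dx 0.03 dy 0.01 dz 2.82 twist 0.1 dist mm 28.226232797575474
dx 0.00 dy 0.02 dz -0.78 twist 0.1 dist mm 7.777393134202455
```

View pics/w8.png

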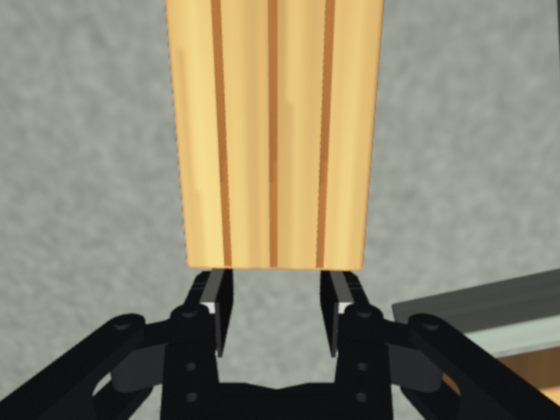

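View pics/t8.png

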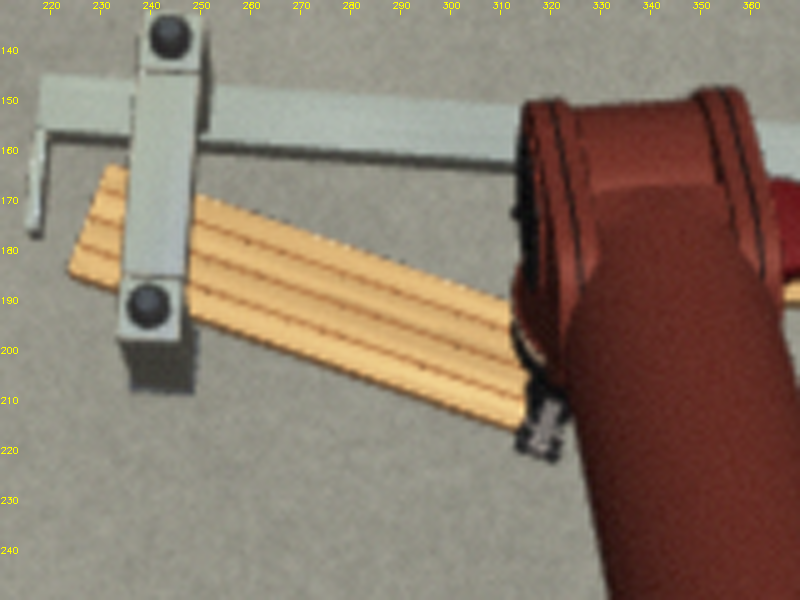

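View pics/s8.png

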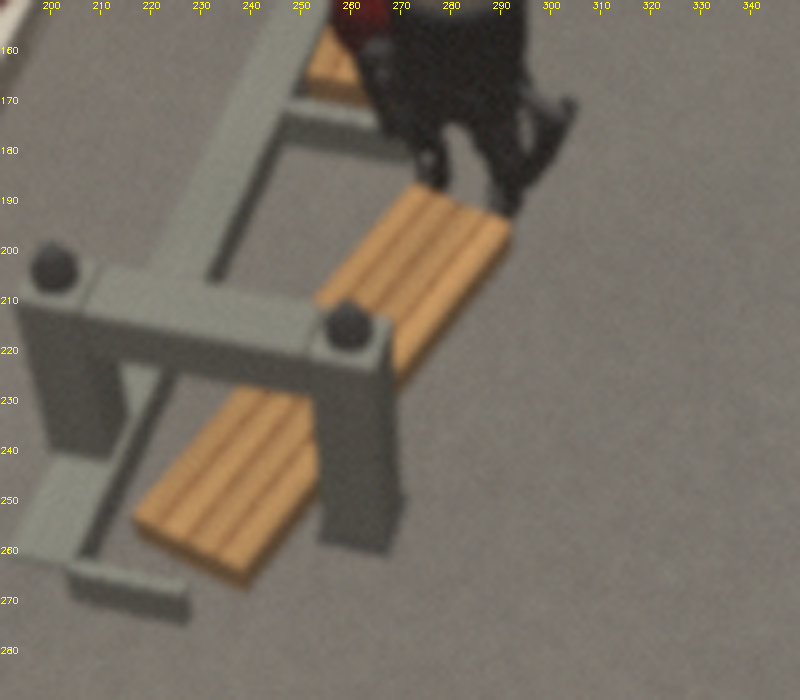

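```bash
python3 -c "
from h import *
from bench import bot
slatfit([(232,162.8),(223.7,184.7)],['bl','fl'])
p,M,yaw,s=here();c=cam(bot.grab_frame('wrist'),s)
for uv in ((188,267),(362,269)): print(w2r(*back(c,uv,.024)[0][:2]))
"
```

```text
slat centre rack [-87.1   6.2] yaw rel -15.69 res [-0.  0.  0. -0.]
bl [-15.5 131.5] fl [-82.9 150.5] br [ -91.2 -138. ] fr [-158.6 -119.1] 
[-158.93794296 -117.03150006]
[ -92.61974789 -135.09184547]
```

```bash
python3 -c "
from h import *
go(rk(-137,-172,9,-106),rk(-137,-172,80,-106),rk(-200,-80,80,-60),rk(-180,-32,80,-15.7),rk(-180,-32,4,-15.7))
"
```

```text
t 12.15 tcp [ 0.5668 -0.1544  0.008 ] yaw -108.53 rack [-127.6 -138.3] F [-0.9  0.2 -0.1] open 0.0385 tilt -0.999
dx -0.08 dy 0.00 dz 3.50 twist 0.3 dist mm 34.98163209630779
dx -7.17 dy -0.30 dz 3.55 twist 0.3 dist mm 80.06142182369993
dx -6.85 dy -8.86 dz -3.60 twist -45.7 dist mm 117.62565081465331
dx -6.92 dy -8.23 dz -8.76 twist -90.0 dist mm 138.716058104656
dx 0.67 dy -7.91 dz -8.82 twist -90.0 dist mm 118.6204392642953
```

```bash
python3 -m pendant '[{"jaw":0.45,"dx":-0.1,"dy":0,"dz":3.5,"twist":0},{"jaw":0.45,"dx":-4,"dy":-0.2,"dz":3.5,"twist":0},{"jaw":0.45,"dx":-7.2,"dy":-0.3,"dz":3.5,"twist":0},{"jaw":0.7,"dx":-7.2,"dy":-4.5,"dz":0,"twist":-10},{"jaw":1,"dx":-7.2,"dy":-8.5,"dz":-3.6,"twist":-20},{"jaw":1,"dx":-7.2,"dy":-8.9,"dz":-5,"twist":-30},{"jaw":1,"dx":-7,"dy":-8.5,"dz":-7,"twist":-40},{"jaw":1,"dx":-6.9,"dy":-8.2,"dz":-8.8,"twist":-50},{"jaw":1,"dx":-6.9,"dy":-8.2,"dz":-8.8,"twist":-60},{"jaw":1,"dx":-6.9,"dy":-8.2,"dz":-8.8,"twist":-70}]'
python3 -c "
from h import *
go(rk(-180,-32,80,-15.7),rk(-180,-32,4,-15.7))
print(here()[3]['joint_positions'].round(2))
"
```

```text
time_s: 13.4
tcp_pos: [0.5201, -0.0452, 0.0798]
eef_rot: [0.518, 1.551, -0.531]
contact_force: [0.0, -0.6, 0.2]
opening: 0.0854
t 13.4 tcp [ 0.5201 -0.0452  0.0798] yaw -38.15 rack [-179.6  -31.5] F [ 0.  -0.6  0.2] open 0.0854 tilt -0.999
dx -0.02 dy -0.06 dz -0.01 twist -19.7 dist mm 0.6781755434886836
dx 7.57 dy 0.10 dz 0.28 twist -19.7 dist mm 75.78725456448909
[ 0.84  0.41 -0.98  1.87  0.37  1.1   0.61]
```

```bash
python3 -m pendant '[{"jaw":1,"dx":0,"dy":0,"dz":0,"twist":-10},{"jaw":1,"dx":0,"dy":0,"dz":0,"twist":-19.7},{"jaw":1,"dx":4,"dy":0,"dz":0.2,"twist":-19.7},{"jaw":1,"dx":7.7,"dy":0.1,"dz":0.3,"twist":-19.7},{"jaw":1,"dx":7.7,"dy":0.1,"dz":0.3,"twist":-19.7}]'
python3 -c "
from h import *
from bench import bot
# slat poses from (-87,7,-15.7) to (-35,0,0); tcp at s=-60, 46 ahead of centre line
for f in (0,): pass
def tc(cx,cy,th,off=46,s=-60):
    t=np.radians(th);return rk(cx-off*np.cos(t)+s*np.sin(t),cy+off*np.sin(t)+s*np.cos(t),2,-th)
go(*[tc(-87+52*k,7-5*k,15.7*(1-k)) for k in (0,.25,.5,.75,.95)])
f=bot.grab_frame('wrist');cv2.imwrite('pics/w9.png',f['pixels'][:,:,::-1])
f=bot.grab_frame('top');crop(f['pixels'],210,130,160,120,5,'pics/t9.png')
"
```

```text
time_s: 14.02
tcp_pos: [0.5177, -0.0456, 0.0008]
eef_rot: [0.255, 1.604, -0.254]
contact_force: [0.8, -0.2, 0.5]
opening: 0.0857
t 14.03 tcp [ 0.5177 -0.0456  0.0008] yaw -18.46 rack [-181.9  -32.1] F [ 0.8 -0.2  0.5] open 0.0857 tilt -0.9988
dx -0.29 dy 0.33 dz 3.47 twist 0.0 dist mm 34.93335551036826
dx -0.37 dy 0.26 dz 5.17 twist -3.9 dist mm 51.90247527033688
dx -0.45 dy 0.22 dz 6.90 twist -7.8 dist mm 69.13239560615659
dx -0.53 dy 0.21 dz 8.64 twist -11.8 dist mm 86.56023771925561
dx -0.60 dy 0.23 dz 10.04 twist -14.9 dist mm 100.62227314916974
```

View pics/w9.png

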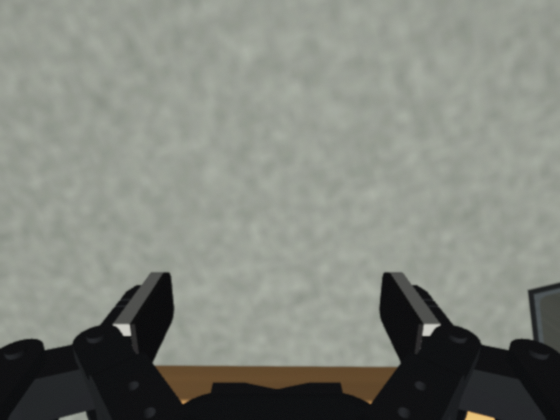

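View pics/t9.png

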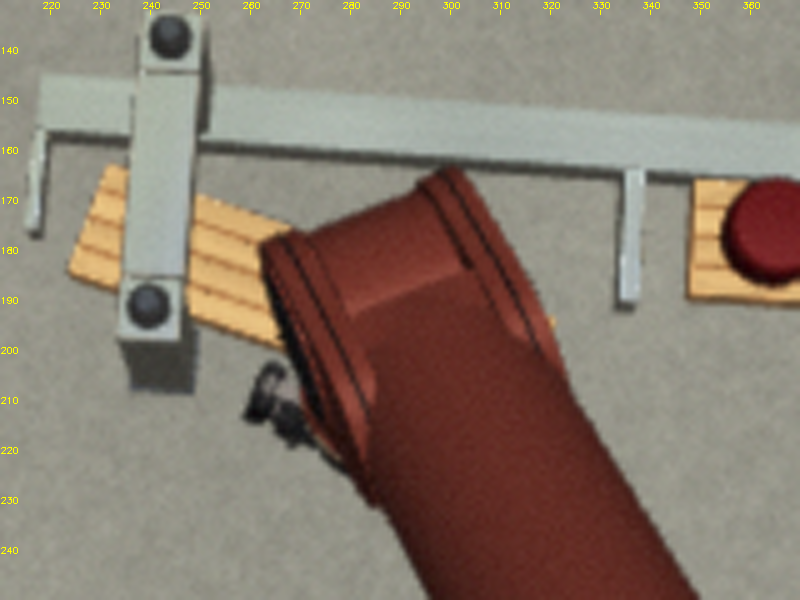

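```bash
python3 -m pendant '[{"jaw":1,"dx":-0.2,"dy":0.1,"dz":1.2,"twist":0},{"jaw":1,"dx":-0.3,"dy":0.2,"dz":2.4,"twist":0},{"jaw":1,"dx":-0.3,"dy":0.3,"dz":3.5,"twist":0},{"jaw":1,"dx":-0.3,"dy":0.3,"dz":4.3,"twist":-1.9},{"jaw":1,"dx":-0.4,"dy":0.3,"dz":5.2,"twist":-3.9},{"jaw":1,"dx":-0.4,"dy":0.2,"dz":6,"twist":-5.8},{"jaw":1,"dx":-0.4,"dy":0.2,"dz":6.9,"twist":-7.8}]'
python3 -c "
from h import *
from bench import bot
def tc(cx,cy,th,off=46,s=-60):
    t=np.radians(th);return rk(cx-off*np.cos(t)+s*np.sin(t),cy+off*np.sin(t)+s*np.cos(t),2,-th)
go(*[tc(-87+52*k,7-5*k,15.7*(1-k)) for k in (.5,.75,.9,1)])
f=bot.grab_frame('wrist');cv2.imwrite('pics/w10.png',f['pixels'][:,:,::-1])
f=bot.grab_frame('top');crop(f['pixels'],210,130,160,120,5,'pics/t10.png')
"
```

```text
time_s: 15.0
tcp_pos: [0.5866, -0.0656, 0.0046]
eef_rot: [0.148, 1.61, -0.142]
contact_force: [-2.1, -0.3, 3.2]
opening: 0.0854
t 15.0 tcp [ 0.5866 -0.0656  0.0046] yaw -10.52 rack [-112.1  -48.7] F [-2.1 -0.3  3.2] open 0.0854 tilt -0.999
dx 0.27 dy -0.03 dz -0.25 twist 0.1 dist mm 3.7166534685377024
dx 0.20 dy -0.28 dz 1.47 twist -3.8 dist mm 15.143807741987207
dx 0.15 dy -0.42 dz 2.52 twist -6.2 dist mm 25.577611639087884
dx 0.12 dy -0.50 dz 3.22 twist -7.7 dist mm 32.598420261349126
```

View pics/w10.png

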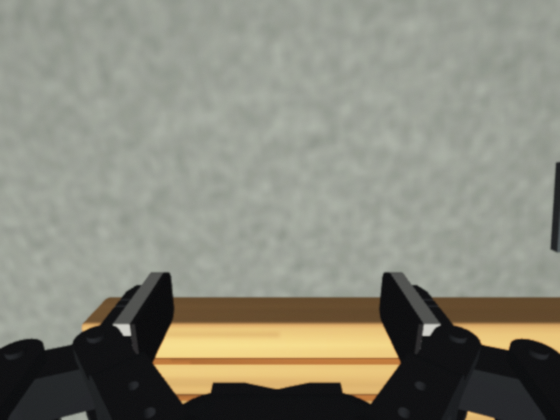

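View pics/t10.png

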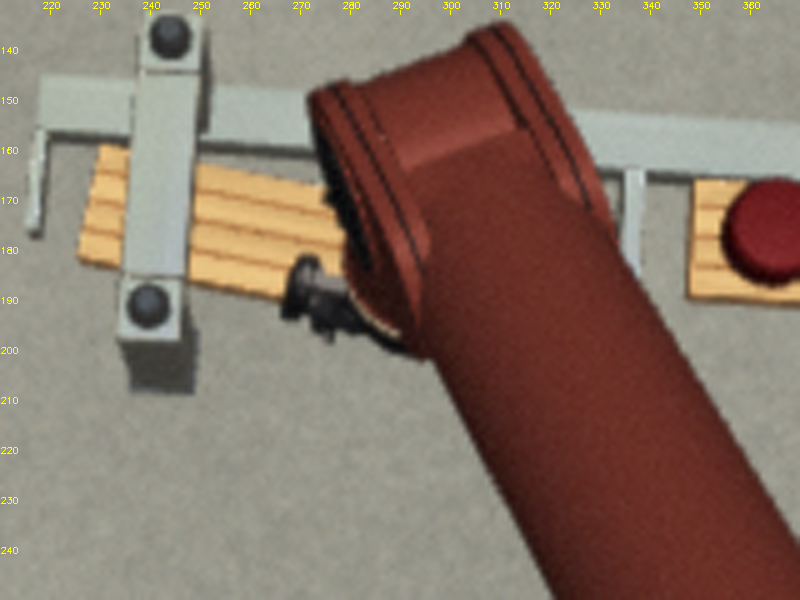

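```bash
python3 -m pendant '[{"jaw":1,"dx":0.2,"dy":-0.1,"dz":0.4,"twist":-1.3},{"jaw":1,"dx":0.2,"dy":-0.2,"dz":1,"twist":-2.6},{"jaw":1,"dx":0.2,"dy":-0.3,"dz":1.5,"twist":-3.9},{"jaw":1,"dx":0.2,"dy":-0.3,"dz":2,"twist":-5.2},{"jaw":1,"dx":0.2,"dy":-0.4,"dz":2.5,"twist":-6.3}]'
python3 -c "
from h import *
from bench import bot
def tc(cx,cy,th,off=46,s=-60):
    t=np.radians(th);return rk(cx-off*np.cos(t)+s*np.sin(t),cy+off*np.sin(t)+s*np.cos(t),2,-th)
go(*[tc(-87+52*k,7-5*k,15.7*(1-k)) for k in (.9,1)])
f=bot.grab_frame('wrist');cv2.imwrite('pics/w11.png',f['pixels'][:,:,::-1])
f=bot.grab_frame('top');crop(f['pixels'],210,130,160,120,5,'pics/t11.png')
"
```

```text
time_s: 15.72
tcp_pos: [0.6115, -0.0743, 0.0016]
eef_rot: [0.063, 1.612, -0.054]
contact_force: [-2.4, 0.9, 3.3]
opening: 0.0853
t 15.72 tcp [ 0.6115 -0.0743  0.0016] yaw -4.24 rack [-86.9 -56.2] F [-2.4  0.9  3.3] open 0.0853 tilt -0.9991
dx -0.04 dy 0.00 dz -0.10 twist 0.1 dist mm 1.0485251424647613
dx -0.07 dy -0.16 dz 0.59 twist -1.5 dist mm 6.134268887157384
```

View pics/w11.png

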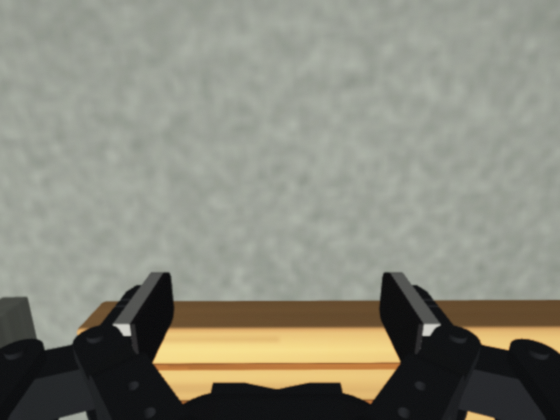

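View pics/t11.png

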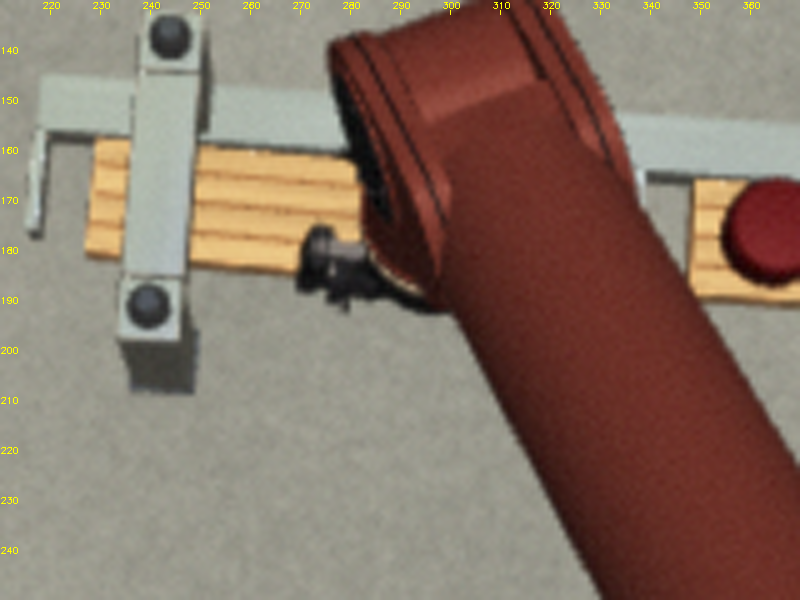

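```bash
python3 -m pendant '[{"jaw":1,"dx":0,"dy":-0.1,"dz":0.2,"twist":-0.7},{"jaw":1,"dx":0,"dy":-0.1,"dz":0.4,"twist":-1.5},{"jaw":1,"dx":0,"dy":-0.1,"dz":0.6,"twist":-1.5}]'
python3 -c "
from h import *
from bench import bot
go(rk(-81,-60,2,0))"
```

```text
time_s: 16.2
tcp_pos: [0.6165, -0.0761, 0.0012]
eef_rot: [0.043, 1.615, -0.033]
contact_force: [-14.0, 0.1, 11.1]
opening: 0.0852
t 16.2 tcp [ 0.6165 -0.0761  0.0012] yaw -2.79 rack [-81.8 -57.7] F [-14.    0.1  11.1] open 0.0852 tilt -0.999
dx -0.09 dy -0.22 dz 0.08 twist -0.0 dist mm 2.526800925752447
```

```bash
python3 -c "
from h import *
from bench import bot
go()
f=bot.grab_frame('wrist');cv2.imwrite('pics/w12.png',f['pixels'][:,:,::-1])
f=bot.grab_frame('top');crop(f['pixels'],210,130,160,120,5,'pics/t12.png')
go(rk(-120,-58,3,0),rk(-120,-58,90,0),rk(-160,-58,260,0),rk(-330,-58,260,0))"
```

```text
t 16.2 tcp [ 0.6165 -0.0761  0.0012] yaw -2.79 rack [-81.8 -57.7] F [-14.    0.1  11.1] open 0.0852 tilt -0.999
t 16.3 tcp [ 0.6164 -0.076   0.0011] yaw -2.8 rack [-81.9 -57.7] F [-8.9 -0.1  6.6] open 0.0855 tilt -0.999
dx -0.02 dy -0.03 dz -3.82 twist -0.0 dist mm 38.17560029983349
dx -8.71 dy 0.01 dz -4.21 twist -0.0 dist mm 96.70194289485673
dx -25.51 dy 0.10 dz -8.96 twist -0.0 dist mm 270.40045132227215
dx -24.76 dy 0.10 dz -25.94 twist -0.0 dist mm 358.5807677098194
```

View pics/w12.png

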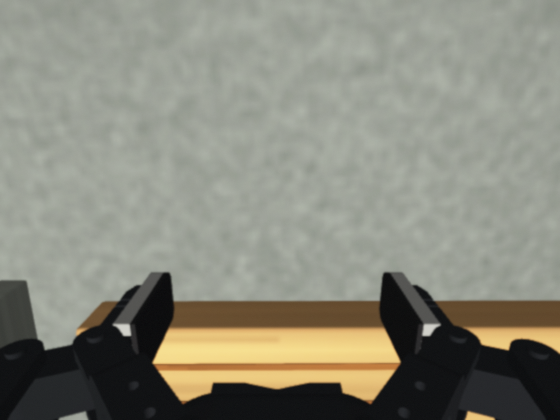

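View pics/t12.png

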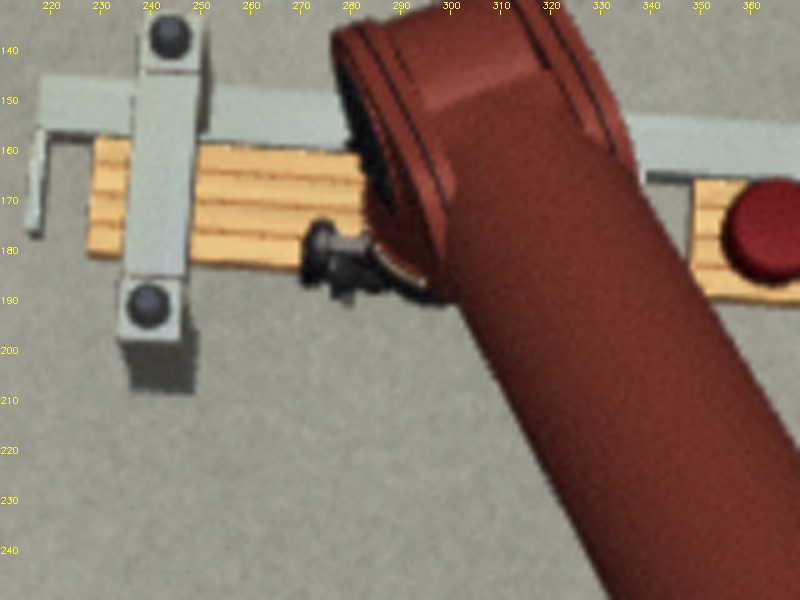

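```bash
python3 -m pendant '[{"jaw":1,"dx":0,"dy":0,"dz":-2,"twist":0},{"jaw":1,"dx":0,"dy":0,"dz":-4,"twist":0},{"jaw":1,"dx":-6,"dy":0,"dz":-5,"twist":0},{"jaw":1,"dx":-12,"dy":0,"dz":-7,"twist":0},{"jaw":1,"dx":-18,"dy":0,"dz":-9,"twist":0},{"jaw":1,"dx":-23,"dy":-2,"dz":-12,"twist":0},{"jaw":1,"dx":-23,"dy":-8,"dz":-14,"twist":0},{"jaw":1,"dx":-23,"dy":-14,"dz":-15,"twist":0},{"jaw":1,"dx":-23,"dy":-20,"dz":-15,"twist":0},{"jaw":1,"dx":-23,"dy":-20,"dz":-15,"twist":0}]'
python3 -c "
from h import *
from bench import bot
go()
s=bot.state();f=bot.grab_frame('wrist');cv2.imwrite('pics/w13.png',f['pixels'][:,:,::-1])
f=bot.grab_frame('top');cv2.imwrite('pics/tf.png',f['pixels'][:,:,::-1]);crop(f['pixels'],210,130,160,120,5,'pics/t13.png')
f=bot.grab_frame('side');crop(f['pixels'],190,130,160,140,5,'pics/s13.png')
"
```

```text
time_s: 17.55
tcp_pos: [0.4656, -0.2761, 0.2359]
eef_rot: [0.05, 1.615, -0.04]
contact_force: [-0.1, 1.1, -0.2]
opening: 0.0855
t 17.55 tcp [ 0.4656 -0.2761  0.2359] yaw -3.29 rack [-222.7 -264.8] F [-0.1  1.1 -0.2] open 0.0855 tilt -0.999
```

View pics/w13.png

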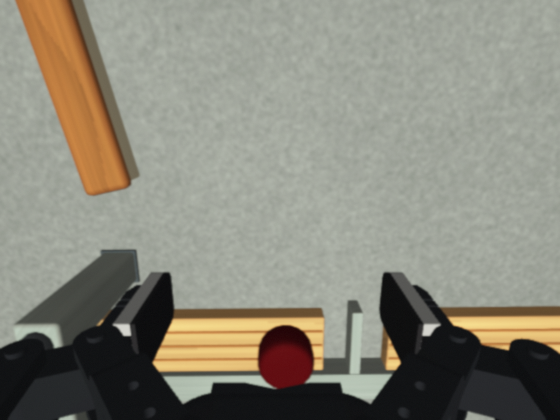

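View pics/t13.png

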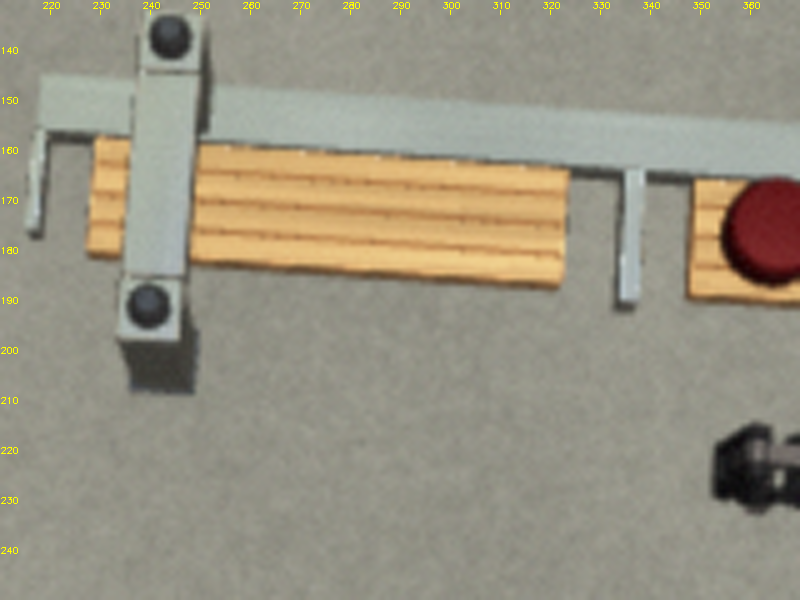

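View pics/s13.png

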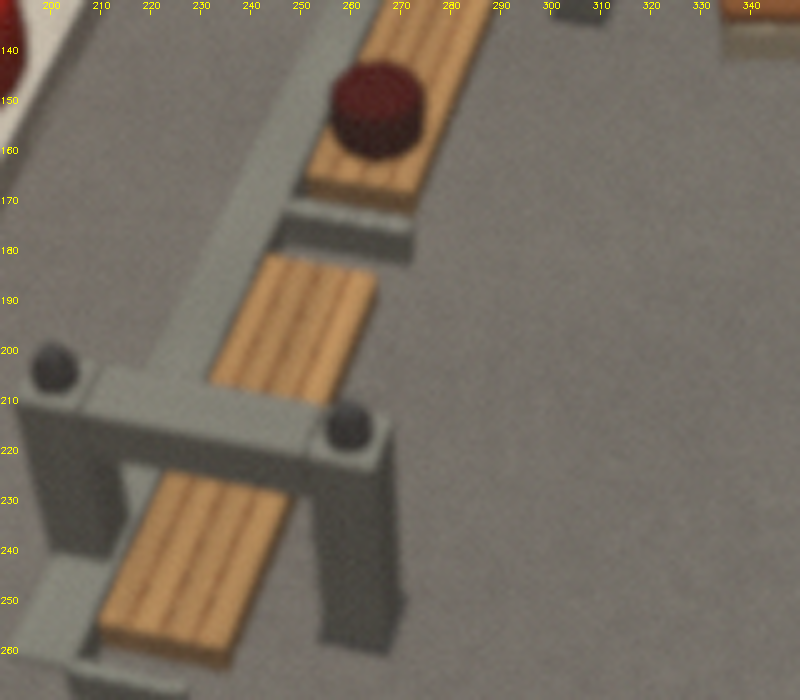

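View pics/tf.png

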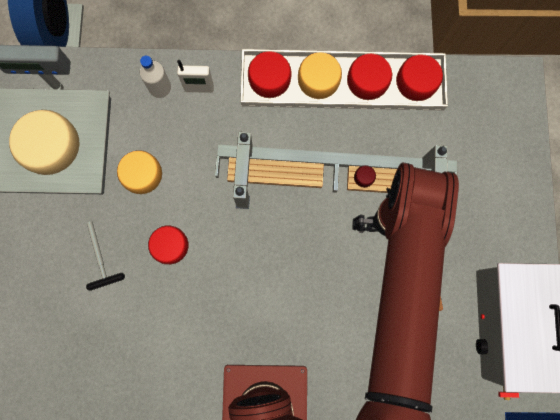

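```bash
python3 -c "
from h import *
slatfit([(229,157.2),(227.3,181),(323.7,163.7),(321.7,187.2)],['bl','fl','br','fr'])
go()"
```

```text
slat centre rack [-35.4   2.1] yaw rel -0.14 res [-0.2  0.3 -0.4 -0.4 -0.1  0.2  0.7 -0.1]
bl [-1.000e-01  1.421e+02] fl [-70.1 142.2] br [  -0.7 -137.9] fr [ -70.7 -137.8] 
t 17.75 tcp [ 0.4677 -0.2687  0.2368] yaw -2.67 rack [-221.  -257.3] F [1.1 0.7 1.7] open 0.0856 tilt -0.999
```

The slat's centre is at rack (-35, +2) mm, it is turned -0.1° and lies against the rail, and the robot touches nothing. I'm handing the job in.

```bash
python3 -c "
from bench import bot
print(bot.close_job())"
```

```text
the job is handed in; nothing more can be done
None
```

The slat lies flush along the back rail in the empty bay, and I handed the job in at about 18 s. I pushed it with the fingertips only, in three steps:
1. I turned it about 16° with two spread fingers on its front face.
2. I slid it endwise, so its left end went in behind the post.
3. I swung the right end in and pressed it lightly against the rail. The wrist force read about 14 N along the push there, the highest reading I saw.

**Last checks:** in the top view the slat's centre is at rack (-35.4, +2.1) mm, turned -0.1°. Its back corners are within 1 mm of the rail by that measurement. In the final pictures the cheeses and the cheese iron look unmoved. The brush showed in the wrist view, but I did not check its position against the start. The gripper was clear of everything at the end.

**What went wrong:**
- **Joint limit:** at my first turn for the end push, the last joint read 2.653 rad, 0.003 over its 2.65 limit. I turned back at once and used the half-turned orientation. This could count against the joint-range rule.
- **Tilt:** that turn also left the tool tilted about 2.5° for the rest of the job, which did not affect the pushing.
- **Refused call:** one move call was refused because I left out the twist values. Nothing moved.

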